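# Lay out two assembly kits

## Robot

A 7-joint arm with a two-finger parallel gripper is mounted at the origin on a cart in front of the work surface, level with it; the furniture and walls round the work are solid. World frame = base frame: x ahead of the robot, y to its left, z up, the work surface at z = 0. Lengths are in m, angles in rad, forces in N, time in s.
With the tool pointing down it reaches from about 0.35 to 0.9 m from the base axis. Payload 7.2 kg.
Tool frame: the origin (TCP) lies at the very end of the fingers, on their centre line; the grasp point (between the pads) lies 19 mm behind it (ctrl.tcp_to_grasp is the distance from the TCP to the grasp point, in m); z points along the fingers, y is the line along which they close (so a half turn about z gives the same grasp; the last joint's range is limited). The gripper opens to 85 mm and grips with 20 to 120 N. Pads are 22 mm wide; open, the fingers measure 114 mm over their backs; the gripper's body (76 mm by 85 mm) begins 54 mm behind the grasp point. The pads swing forward as they close: fully open they stand 13 mm farther back than shut.
Start: joints at [1.101, 0.411, -0.013, 1.596, 0.006, 1.134, -0.082], TCP at [0.244, -0.575, 0.231] pointing down, gripper open.
Joint ranges: [-2.95, 2.95], [-0.29, 1.99], [-1.47, 1.44], [0.14, 2.54], [-1.03, 4.17], [0.13, 1.85], [-2.86, 2.86]. Speed limits (rad/s): [2.39, 2.39, 3.01, 3.01, 3.14, 3.14, 3.14].

## Interface

Orientations are given as a 3x3 rotation matrix whose columns are the frame's x, y, z axes.
In Python, from cell import ctrl, viewer, ticket, models gives the robot as it stands.
- The arm moves only by the tool step_arm, never from a script. Its argument "moves" is a list of rows, each a list of 5 numbers: the opening, from -1 (shut) to 1 (fully open), so that 0 is half open, then the shift along the world's x, y, z in cm, then the turn about the world's z in rad. In form: [[gripper, x, y, z, yaw], ...]. A call has 1 to 10 rows; each row shifts and turns the commanded pose from where the row before left it; what a row does not reach is not made up. A row lasts 1/10 s, in which the tool goes at most 50 mm and 8.59 degrees, less where a joint would pass 70% of its speed; a pose out of reach is approached as far as the arm can. A call with a gripper value outside its range is refused whole. The fingers move at their own pace and stop on an object; "force" is the grip in N (left out, the last holds). Time passes only in rows, so rows that do not move let the fingers close. It gives the time, the measured TCP pose, the force, the opening and the grip force at its end, in the units of the state.
- ctrl.get_state(): the state, without advancing time (a new reading comes with each control period).
- viewer.read_camera(name): name is "side" or "top" or "wrist"; returns the picture (384x512x3 uint8, red, green, blue); there is no depth.
- viewer.camera_info(name): a dict with "intrinsics" (3x3 intrinsics, pixels), "k1" (the pictures are not rectified: a ray, as slopes to the right and down, at radius r is drawn at 1 + k1 r^2 times it, then the intrinsics apply), "eye" and "orientation" of the camera in the world. Camera axes: x right, y down, z forward; pixel columns grow to the right and rows downward; lengths in m; the calibration is good to about 2 mm. A picture is of the moment at which its call begins: read the wrist's pose just before it. camera_info takes no time and is no camera call; for the wrist camera it gives the pose at the moment of the call.
- ticket.sign_off(): hands the job in; it is judged then, once.
Trained networks look in the newest picture that a camera, given by its name, has taken for a name from the list of things; names that differ only in an ending like _2 or _b are one class to them, and where a whole thing is asked for, a point or a joint stands for the part that bears it (a point fixed in the world has none). Each returns a list of dicts, best first, with "score" (0 to 1); they miss things now and then, are a little off and sometimes report something else, mostly with a low value. They report only what shows in the picture. A call takes as long as a camera call. They do not tell look-alikes from the thing itself.
- models.search_frame(thing, camera): "at" ([x, y, z] in m, in world coordinates, good to about 4 mm: the middle of the surface that is visible of it).
- models.silhouettes(thing, camera): "mask" (384x512 bool, what is visible of it).
The state is a dict: "clock": time; "qpos": joint angles; "dq": joint speeds; "effort": joint torques, N m; "eef_pos": TCP position; "orientation": TCP orientation; "wrist_force": force on the tool from outside, world axes, zero at the start; "wrist_torque": the same for the moment, N m; "width": finger opening in m; "grip_force": force on a finger pad.
Only numpy, scipy, OpenCV 4.12 (cv2) and the standard library are available. Lean on these libraries where they do the work, as an engineer would, in place of code of your own. Each camera call takes 0.05 s, during which the arm holds its last target. There are 200 camera calls.

## Task

Make up the two kits on the kit boards from the stock at the front of the bench: the yellow block and the red-and-white battery on the blue board; the orange block, the green-and-white battery and the USB stick on the black board. Lay each thing flat and centred on its own white outline (blocks on the broad ones, batteries on the slim ones, the stick on the slightly wider one at the end of the black board), lengthwise along it, either end first. The red block is spare: leave it where it lies.

Things in the scene. Friction and masses are not known exactly. Their poses are not given: they have to be found in the camera images.
- yellow_block_mid (a point): Yellow moulded plastic assembly block with pockets in its top, 70 (x) x 48 (y) x 16 mm high, loose, lying flat; point at its centre, half-way up (8 mm above what it lies on); its x axis is its long axis, z up.
- orange_block_mid (a point): Orange moulded plastic assembly block with pockets in its top, 70 (x) x 48 (y) x 16 mm high, loose, lying flat; point at its centre, half-way up (8 mm above what it lies on); its x axis is its long axis, z up.
- red_block_mid (a point): Red moulded plastic assembly block with pockets in its top, 70 (x) x 48 (y) x 16 mm high, loose, lying flat; point at its centre, half-way up (8 mm above what it lies on); its x axis is its long axis, z up. A spare that stays where it is.
- green_battery_mid (a point): Green-and-white AA battery, 14 mm thick and 50 mm long, lying on its side (it does not roll), loose; point at its centre, 7 mm above what it lies on; its y axis is its long axis, z up.
- red_battery_mid (a point): Red-and-white AA battery, 14 mm thick and 50 mm long, lying on its side (it does not roll), loose; point at its centre, 7 mm above what it lies on; its y axis is its long axis, z up.
- stick_mid (a point): Black USB stick with a silver plug, 18 mm wide, 54 mm long, 9 mm high, lying flat, loose; point at its centre, 4.5 mm above what it lies on; its y axis is its long axis (the narrower plug, 12 mm wide, is its last 12 mm at -y), z up.
- blue_board: Blue flat kit board fixed to the worktop, 110 (x) x 180 (y) x 5 mm thick, without rims, with white filled outlines on its top that are 3 to 5 mm larger all round than what goes on them, both lengthwise along the board's x axis. Origin at the centre of its underside, z up. Outline centres (x, y) in its frame: broad block outline at (0, -45) mm, slim battery outline at (0, +45) mm.
- black_board: Black flat kit board fixed to the worktop, 110 (x) x 180 (y) x 5 mm thick, without rims, with white filled outlines on its top that are 3 to 5 mm larger all round than what goes on them, all lengthwise along the board's x axis. Origin at the centre of its underside, z up. Outline centres (x, y) in its frame: broad block outline at (0, +47) mm, slim battery outline at (0, -14) mm, slightly wider USB-stick outline at (0, -64) mm, the one nearest that end.
- tin: White round tin, 70 mm wide, 23 mm high, fixed, always at the same spot; origin under its centre. Above it hang a headset and ring controller, solid 0.54 to 0.73 m above the worktop, 110 mm round the tin's axis: keep the arm out, also when swinging in from the right. At the left (x 0.47 to 0.69 m, y over 0.35 m) stands a fixed blue parts case, 0.10 m high: carry things round or well over it.
There are look-alikes about, which are no part of the job. Leave any turquoise look-alike of the part that bears yellow_block_mid alone.

How it is judged:
At the end, for the whole second after the job is handed in: Each of the five things lies flat at its own outline on its own board, within 12 mm of the outline's centre along either board axis and within 0.25 rad of its direction, either way round, released and at rest; the red block lies within 30 mm of where it was (x of yellow_block_mid in the frame of blue_board between -0.012 and 0.012 m and y of yellow_block_mid in the frame of blue_board between -0.057 and -0.033 m and z of yellow_block_mid in the frame of blue_board between 0.009 and 0.017 m and angle between the x axis of yellow_block_mid and the x axis of blue_board, either way round below 0.25 rad and angle between each of yellow_block_mid, red_battery_mid, orange_block_mid, green_battery_mid, stick_mid's own z axis and vertical below 0.15 rad and linear speed of each of yellow_block, red_battery, orange_block, green_battery, stick below 0.02 m/s and x of red_battery_mid in the frame of blue_board between -0.012 and 0.012 m and y of red_battery_mid in the frame of blue_board between 0.033 and 0.057 m and z of red_battery_mid in the frame of blue_board between 0.008 and 0.016 m and angle between the y axis of red_battery_mid and the x axis of blue_board, either way round below 0.25 rad and x of orange_block_mid in the frame of black_board between -0.012 and 0.012 m and y of orange_block_mid in the frame of black_board between 0.035 and 0.059 m and z of orange_block_mid in the frame of black_board between 0.009 and 0.017 m and angle between the x axis of orange_block_mid and the x axis of black_board, either way round below 0.25 rad and x of green_battery_mid in the frame of black_board between -0.012 and 0.012 m and y of green_battery_mid in the frame of black_board between -0.026 and -0.002 m and z of green_battery_mid in the frame of black_board between 0.008 and 0.016 m and angle between the y axis of each of green_battery_mid, stick_mid and the x axis of black_board, either way round below 0.25 rad and x of stick_mid in the frame of black_board between -0.012 and 0.012 m and y of stick_mid in the frame of black_board between -0.076 and -0.052 m and z of stick_mid in the frame of black_board between 0.0055 and 0.0135 m and distance of red_block_mid from where it was at the start of the episode below 0.03 m); the robot touches nothing.
It fails at once if the spare red block is moved by more than 30 mm (distance of red_block_mid from where it was at the start of the episode above 0.03 m).
It also fails if it takes over 128 s, if anything falls off the work surface, if the arm or the gripper's body presses on something with over 40 N, if the wrist force passes 120 N, or if a joint passes its speed limit or range.

## Working session

There is one attempt and no reset: what is moved stays moved. The work goes in short steps, Python scripts to look and compute and a tool call to move; the robot and the scene stay as the last step left them, time stands still between calls to the robot, and variables do not carry over. Pictures are saved under pics/ and viewed, at most 14 in all, crops included, and the job is handed in when it is done.

Besides the shell and the picture viewer there is one more tool, called after "Emit:" as name(argument=value, ...) on one line, values as JSON. step_arm: Moves the arm, as the interface text tells. Its arguments: {"type":"object","properties":{"moves":{"type":"array","items":{"type":"array","items":{"type":"number"}}},"force":{"type":"number"}},"required":["moves"]}

```bash
mkdir -p pics; ls; cat > h.py <<'E'
import numpy as np, cv2
from cell import ctrl, viewer, ticket, models
def shot(c,n):
    im=viewer.read_camera(c); cv2.imwrite(f'pics/{n}.png',im[:,:,::-1]); return im
def ray2plane(c,px,z,info=None):
    i=info or viewer.camera_info(c); K=np.array(i['intrinsics']);k1=i['k1'];R=np.array(i['orientation']);e=np.array(i['eye'])
    px=np.atleast_2d(np.array(px,float)); 
    d=cv2.undistortPoints(px[:,None,:],K,np.array([k1,0,0,0.]))[:,0]
    w=np.c_[d,np.ones(len(d))]@R.T
    return e+w*((z-e[2])/w[:,2])[:,None]
def rect(mask,c,z):
    cs,_=cv2.findContours(mask.astype(np.uint8),cv2.RETR_EXTERNAL,cv2.CHAIN_APPROX_NONE)
    k=max(cs,key=cv2.contourArea)[:,0].astype(float)
    p=ray2plane(c,k,z)[:,:2]
    r=cv2.minAreaRect((p*1000).astype(np.float32))
    (cx,cy),(w,h),a=r
    if w<h: w,h,a=h,w,a+90
    a=(a+90)%180-90
    return np.round([cx,cy,w,h,a],1)
E
python3 - <<'E'
from h import *
for c in('top','side'):
    shot(c,c+'0'); i=viewer.camera_info(c); print(c,np.round(i['eye'],3),i['k1'],np.round(i['orientation'],2).tolist(),np.round(i['intrinsics'],0).tolist())
zt=dict(yellow_block_mid=.016,orange_block_mid=.016,red_block_mid=.016,green_battery_mid=.007,red_battery_mid=.007,stick_mid=.009,blue_board=.005,black_board=.005,tin=.023)
for t,z in zt.items():
    s=models.search_frame(t,'top'); print(t,[(np.round(d['at'],3).tolist(),round(d['score'],2)) for d in s])
    for m in models.silhouettes(t,'top')[:5]: print('   ',round(m['score'],2),m['mask'].sum(),np.round(np.argwhere(m['mask']).mean(0)[::-1]),rect(m['mask'],'top',z))
print(ctrl.get_state())
E
```

```text
pics
top [0.368 0.145 1.429] 0.03751822490190975 [[-0.01, -0.99, 0.1], [-1.0, 0.01, -0.0], [-0.0, -0.1, -0.99]] [[411.0, 0.0, 256.0], [0.0, 411.0, 189.0], [0.0, 0.0, 1.0]]
side [0.076 1.77  0.714] -0.15891829842091687 [[-0.96, -0.1, 0.25], [-0.27, 0.36, -0.89], [-0.0, -0.93, -0.38]] [[493.0, 0.0, 261.0], [0.0, 493.0, 192.0], [0.0, 0.0, 1.0]]
yellow_block_mid [([0.43, 0.679, 0.017], 0.71), ([0.421, 0.365, 0.019], 0.53)]
    0.89 309 [101. 215.] [428.3 674.   72.8  54.  -44.2]
    0.58 248 [192. 216.] [418.8 361.9  66.2  48.1 -12.2]
orange_block_mid [([0.427, -0.211, 0.02], 0.58)]
    0.78 286 [360. 214.] [ 421.7 -211.4   69.4   52.5   14.8]
red_block_mid [([0.428, -0.102, 0.016], 0.72), ([0.588, 0.17, 0.007], 0.28)]
    0.79 288 [326. 213.] [424.7 -98.4  73.2  51.1  16.9]
green_battery_mid [([0.429, 0.022, 0.014], 0.5)]
red_battery_mid [([0.407, 0.24, 0.011], 0.51)]
    0.38 27 [229. 221.] [404.4 239.1  32.5   8.8  78. ]
stick_mid []
    0.58 81 [256. 215.] [423.8 141.2  49.4  21.6 -64.1]
blue_board [([0.587, 0.17, 0.005], 0.88)]
    0.68 1632 [248. 168.] [586.3 169.5 185.4 111.6  77.
[... 353 characters left out ...]
8214962]), 'dq': array([ 0.00054971,  0.00119863, -0.00023011, -0.00056489, -0.0009508 ,
       -0.00184192,  0.00094806]), 'effort': array([ 2.54386464e-05, -6.00419426e+01,  6.81286454e-01, -2.99745888e+01,
        1.39005770e-02,  1.64725592e-03, -4.96267398e-05]), 'eef_pos': array([ 0.24437886, -0.57520933,  0.23127455]), 'orientation': array([[ 9.20343884e-01,  3.91110130e-01, -3.48562010e-05],
       [ 3.91110131e-01, -9.20343884e-01,  2.86042328e-05],
       [-2.08922862e-05, -3.99583441e-05, -9.99999999e-01]]), 'wrist_force': array([-0.07410677,  0.2490947 , -1.23060682]), 'wrist_torque': array([ 0.01748278, -0.01007864, -0.02370034]), 'grip_force': 0.0, 'width': 0.08530237106535418}
```

```bash
python3 - <<'E'
import cv2
im=cv2.imread('pics/top0.png')[130:260,60:440]
cv2.imwrite('pics/c0.png',cv2.resize(im,(798,273),interpolation=cv2.INTER_CUBIC))
a=cv2.resize(cv2.imread('pics/top0.png')[140:240,80:280],(800,400),interpolation=cv2.INTER_CUBIC)
cv2.imwrite('pics/c1.png',a)
E
```

```text
(no output)
```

View pics/c0.png

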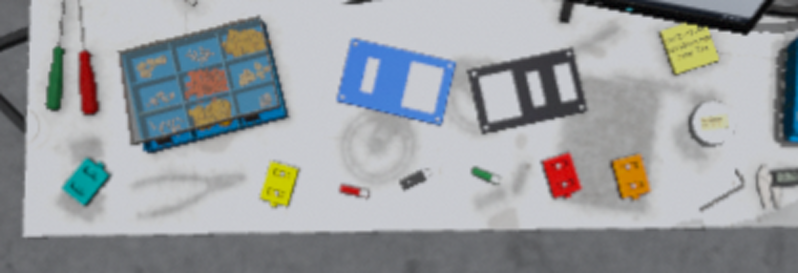

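View pics/c1.png

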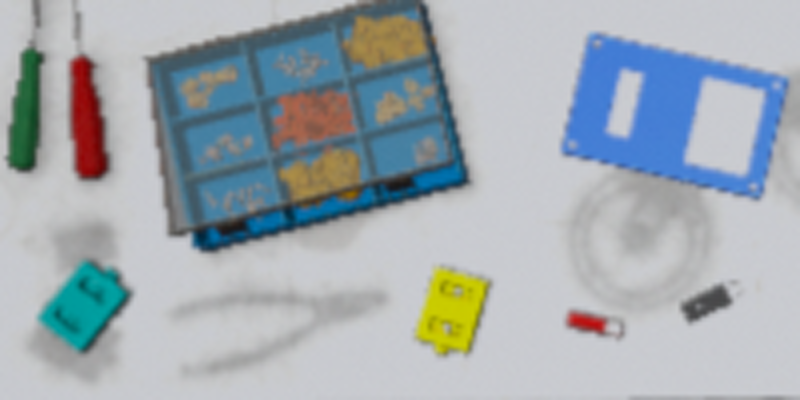

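View pics/side0.png

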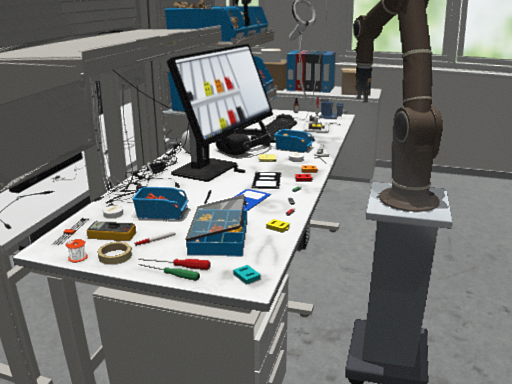

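The crops show these candidates:
- Yellow-block shape: turquoise at top px (101,215) and yellow at px (192,216). The enlarged crop shows the second is yellow, so that is the one meant.
- Red battery at px (229,221), stick at (256,215), green battery near (291,213), red spare at (326,213), orange at (360,214).
- The screwdrivers, pliers and monitor images are not part of the job.

I'll move in towards the orange block, staying well inside the tin axis.

Emit:
step_arm(moves=[[1,1.1,4.2,0,-0.014],[1,1.1,4.2,0,-0.014],[1,1.1,4.2,0,-0.014],[1,1.1,4.2,0,-0.014],[1,1.1,4.2,0,-0.014],[1,1.1,4.2,0,-0.014],[1,1.1,4.2,0,-0.014],[1,1.1,4.2,0,-0.014],[1,1.1,4.2,0,-0.014],[1,1.1,4.2,0,-0.014]])

```text
clock: 2.0
eef_pos: [0.3546, -0.1536, 0.2317]
orientation: [[0.966, 0.258, 0.001], [0.258, -0.966, -0.001], [0.001, 0.001, -1.0]]
wrist_force: [1.1, 0.4, 0.6]
width: 0.0857
grip_force: 0.0
```

```bash
cat >> h.py <<'E'
Z=dict(yellow_block_mid=.016,orange_block_mid=.016,red_block_mid=.016,green_battery_mid=.007,red_battery_mid=.007,stick_mid=.009,blue_board=.005,black_board=.005)
def look(things,c='wrist',n=None,dz=0):
    info=viewer.camera_info(c); im=shot(c,n or 'last')
    for t in things:
        for m in models.silhouettes(t,c)[:3]:
            yx=np.argwhere(m['mask']); print(t,round(m['score'],2),len(yx),'px',yx.mean(0)[::-1].round(),yx.min(0)[::-1],yx.max(0)[::-1],rect2(m['mask'],c,Z[t]+dz,info))
def rect2(mask,c,z,info):
    cs,_=cv2.findContours(mask.astype(np.uint8),cv2.RETR_EXTERNAL,cv2.CHAIN_APPROX_NONE)
    p=ray2plane(c,max(cs,key=cv2.contourArea)[:,0].astype(float),z,info)[:,:2]
    (cx,cy),(w,h),a=cv2.minAreaRect((p*1000).astype(np.float32))
    if w<h: w,h,a=h,w,a+90
    return np.round([cx,cy,w,h,(a+90)%180-90],1)
def st():
    s=ctrl.get_state(); R=s['orientation']; print('t',round(s['clock'],2),'tcp',s['eef_pos'].round(4),'closing',np.degrees(np.arctan2(R[1,1],R[0,1])).round(1),'w',round(s['width'],4),'gf',round(s['grip_force'],1),'F',s['wrist_force'].round(1),'q',s['qpos'].round(2))
E
python3 - <<'E'
from h import *
i=viewer.camera_info('wrist');print(np.round(i['eye'],3),np.round(i['orientation'],2).tolist(),np.round(i['intrinsics'],0).tolist(),i['k1'])
look(Z,'wrist','w1');st()
E
```

```text
[ 0.418 -0.137  0.374] [[0.26, -0.93, -0.25], [-0.97, -0.25, -0.07], [0.0, 0.26, -0.97]] [[317.0, 0.0, 254.0], [0.0, 317.0, 188.0], [0.0, 0.0, 1.0]] -0.005382099030794981
orange_block_mid 0.68 4281 px [468.  70.] [428  35] [506 105] [ 510.1 -349.    79.7   72.7   86.9]
orange_block_mid 0.62 2666 px [322. 116.] [298  86] [346 149] [ 421.7 -213.7   68.    49.9   13.4]
red_block_mid 0.91 2830 px [224.  85.] [200  54] [247 121] [ 424.7 -102.2   69.3   48.1   16.5]
green_battery_mid 0.76 746 px [114.  54.] [91 34] [136  74] [428.9  22.3  54.5  15.9  64.4]
stick_mid 0.7 619 px [14. 27.] [ 0 17] [33 40] [428.1 126.4  39.4  19.9 -64.6]
t 2.45 tcp [ 0.3541 -0.1562  0.2312] closing -75.1 w 0.0853 gf 0.0 F [-0.2  0.9  0.4] q [ 0.61  0.01 -0.32  2.11  0.01  1.02 -1.02]
```

View pics/w1.png

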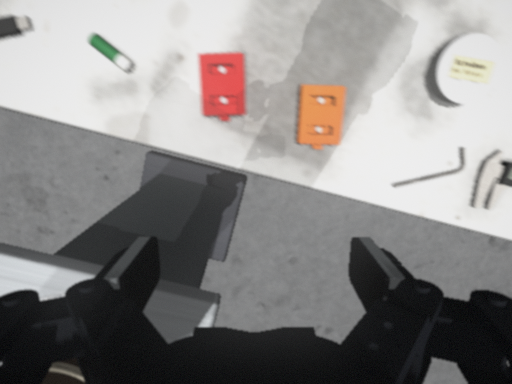

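The wrist picture shows orange at px (322,116), the red spare at (224,85), the green battery at (114,54) and the white tin at (468,70), which the network mislabelled as a block. I'll pick the orange block now.

Emit:
step_arm(moves=[[0.6,1.36,-1.15,-3,-0.015],[0.6,1.36,-1.15,-3,0],[0.6,1.36,-1.15,-3,0],[0.6,1.36,-1.15,-3,0],[0.6,1.36,-1.15,-3,0],[0.6,0,0,-3,0],[0.6,0,0,-2,0],[0.6,0,0,-1.5,0],[0.6,0,0,-1.2,0],[0.6,0,0,0,0]], force=40)

```text
clock: 3.45
eef_pos: [0.4213, -0.2129, 0.0029]
orientation: [[0.97, 0.243, -0.003], [0.243, -0.97, 0.001], [-0.002, -0.002, -1.0]]
wrist_force: [-0.2, -0.0, -0.2]
width: 0.0682
grip_force: 0.0
```

Emit:
step_arm(moves=[[-1,0,0,0,0],[-1,0,0,0,0],[-1,0,0,0,0],[-1,0,0,0,0],[-1,0,0,0,0]], force=40)

```text
clock: 3.95
eef_pos: [0.423, -0.2131, 0.0051]
orientation: [[0.97, 0.244, 0.001], [0.244, -0.97, -0.001], [0.001, 0.001, -1.0]]
wrist_force: [0.3, -0.6, 6.8]
width: 0.0467
grip_force: 41.8
```

Emit:
step_arm(moves=[[-1,0,0,3,0],[-1,0,0,4,0],[-1,0,0,5,0],[-1,2.0,3.1,0.8,-0.009],[-1,2.0,3.1,0.8,-0.009],[-1,2.0,3.1,0.8,-0.009],[-1,2.0,3.1,0.8,-0.009],[-1,2.0,3.1,0.8,-0.009],[-1,2.0,3.1,0,0],[-1,0,0,0,0]])

```text
clock: 4.95
eef_pos: [0.5446, -0.021, 0.165]
orientation: [[0.978, 0.207, 0.003], [0.207, -0.978, 0.003], [0.003, -0.002, -1.0]]
wrist_force: [-0.6, -0.9, -0.8]
width: 0.047
grip_force: 41.5
```

```bash
python3 - <<'E'
from h import *
st();look(['black_board','blue_board'],'wrist','w2');look(['orange_block_mid'],'wrist','w2',.15);st()
E
```

```text
t 4.95 tcp [ 0.5446 -0.021   0.165 ] closing -78.1 w 0.047 gf 41.5 F [-0.6 -0.9 -0.8] q [ 0.24  0.37 -0.36  1.85  0.15  0.95 -1.55]
black_board 0.77 17151 px [297. 142.] [194  95] [387 209] [569.6 -50.2 179.  110.1 -78.1]
blue_board 0.77 19877 px [77. 88.] [0 0] [175 180] [584.8 157.1 159.1 110.   76.3]
orange_block_mid 0.82 14307 px [253. 241.] [199 173] [309 312] [540.5 -27.7  73.   50.9  11.3]
t 5.2 tcp [ 0.5417 -0.0281  0.1641] closing -78.5 w 0.0466 gf 41.5 F [-0.2 -0.5  0.1] q [ 0.24  0.37 -0.35  1.85  0.16  0.95 -1.55]
```

View pics/w2.png

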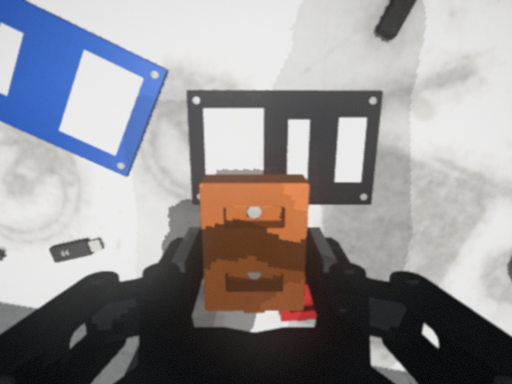

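The picture shows the black board spanning px (187–382, 90–204) with its three white outlines. The orange block sits square in the jaws at px (253,241), and the blue board is at upper left. I'll place it.

Emit:
step_arm(moves=[[-1,0.9,1.2,-2,0],[-1,0.9,1.3,-3,0],[-1,0,0,-3,0],[-1,0,0,-3,0],[-1,0,0,-2,0],[-1,0,0,-1,0],[-1,0,0,-0.7,0],[-1,0,0,-0.5,0],[-1,0,0,0,0],[-1,0,0,0,0]])

```text
clock: 6.2
eef_pos: [0.5609, -0.0018, 0.013]
orientation: [[0.98, 0.2, 0.001], [0.2, -0.98, -0.0], [0.001, 0.0, -1.0]]
wrist_force: [-0.4, 0.4, -0.8]
width: 0.0466
grip_force: 41.5
```

Emit:
step_arm(moves=[[0.5,0,0,0,0],[0.5,0,0,0,0],[0.5,0,0,0,0],[0.5,0,0,2,0],[0.5,0,0,4,0],[0.5,-1,1,4,0],[0.5,-3,2,4,0.1],[0.5,-3,2,1,0.1],[0.5,-3,2,0,0.1],[0.5,-2,0,0,0.1]])

```text
clock: 7.2
eef_pos: [0.4408, 0.0694, 0.1603]
orientation: [[0.82, 0.573, 0.002], [0.573, -0.82, 0.0], [0.001, 0.001, -1.0]]
wrist_force: [0.7, 0.1, 0.1]
width: 0.0641
grip_force: 0.0
```

```bash
python3 - <<'E'
from h import *
look(['green_battery_mid','red_block_mid','stick_mid','red_battery_mid','black_board'],'wrist','w3');look(['orange_block_mid'],'wrist','w3',.005);st()
E
```

```text
green_battery_mid 0.77 707 px [285. 211.] [268 188] [302 233] [428.   22.5  52.7  14.7  65.4]
green_battery_mid 0.39 16613 px [436. 136.] [325  37] [511 220] [568.5 -48.2 180.1 109.7 -78.3]
red_block_mid 0.97 1184 px [392. 260.] [365 242] [417 283] [445.5 -91.6  55.9  32.8 -75.5]
stick_mid 0.55 1062 px [182. 146.] [155 133] [213 158] [426.3 137.3  54.   19.1 -65.2]
red_battery_mid 0.9 1033 px [ 77. 100.] [51 75] [103 125] [405.4 238.6  52.8  15.6  77.1]
black_board 0.68 16704 px [436. 136.] [325  37] [511 221] [568.9 -49.2 181.1 110.5 -78.6]
black_board 0.67 1010 px [ 78. 101.] [52 76] [103 125] [405.  239.1  53.9  16.6  78.9]
orange_block_mid 0.6 4766 px [393. 109.] [351  64] [437 153] [5.583e+02 1.000e-01 7.120e+01 5.310e+01 1.200e+01]
t 7.6 tcp [0.4434 0.0666 0.1594] closing -55.6 w 0.064 gf 0.0 F [ 0.3  0.2 -0.2] q [ 0.19  0.24 -0.51  2.06  0.15  0.87 -1.38]
```

View pics/w3.png

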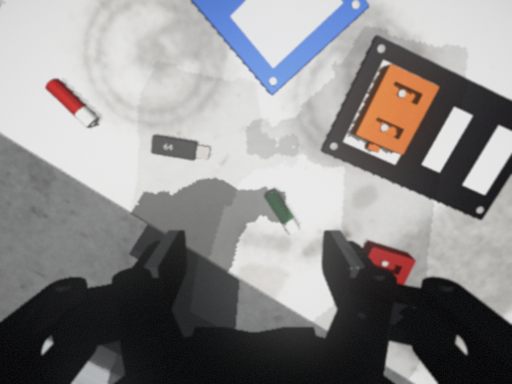

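The picture shows orange on its outline in the black board at px (393,109), about 3 mm off centre. The green battery is at (285,211), the stick at (182,146) and the red battery at (77,100). Next is the green battery.

Emit:
step_arm(moves=[[0,-0.25,-0.74,-1.5,0.089],[0,-0.25,-0.74,-1.5,0.089],[0,-0.25,-0.74,-1.5,0.089],[0,-0.25,-0.74,-1.5,0.089],[0,-0.25,-0.74,-1.5,0.089],[0,-0.25,-0.74,-1.5,0.089],[0,0,0,-3,0],[0,0,0,-2,0],[0,0,0,-1.4,0],[0,0,0,0,0]])

```text
clock: 8.6
eef_pos: [0.4267, 0.0223, 0.0036]
orientation: [[0.422, 0.907, -0.004], [0.907, -0.422, 0.0], [-0.001, -0.003, -1.0]]
wrist_force: [-0.0, 0.5, -0.4]
width: 0.0426
grip_force: 0.0
```

Emit:
step_arm(moves=[[-1,0,0,0,0],[-1,0,0,0,0],[-1,0,0,0,0],[-1,0,0,0,0],[-1,0,0,0,0]])

```text
clock: 9.1
eef_pos: [0.4283, 0.0224, 0.0062]
orientation: [[0.422, 0.907, 0.002], [0.907, -0.422, -0.0], [0.001, 0.002, -1.0]]
wrist_force: [-0.8, -0.2, 7.3]
width: 0.0125
grip_force: 41.5
```

Emit:
step_arm(moves=[[-1,0,0,2,0],[-1,0,0,4,0],[-1,0,0,4,0],[-1,2.04,-1.21,0,-0.133],[-1,2.04,-1.21,0,-0.133],[-1,2.04,-1.21,0,-0.133],[-1,2.04,-1.21,0,-0.133],[-1,2.04,-1.21,0,-0.133],[-1,2.04,-1.21,0,-0.133],[-1,2.04,-1.21,0,-0.133]])

```text
clock: 10.1
eef_pos: [0.5709, -0.0629, 0.1055]
orientation: [[0.98, 0.198, -0.0], [0.198, -0.98, -0.0], [-0.0, 0.0, -1.0]]
wrist_force: [-0.6, 0.6, -1.1]
width: 0.0128
grip_force: 40.7
```

Emit:
step_arm(moves=[[-1,0,0,0,0],[-1,0,0,0,0],[-1,0,0,0,0]])

```text
clock: 10.4
eef_pos: [0.5694, -0.0616, 0.1053]
orientation: [[0.979, 0.206, -0.001], [0.206, -0.979, 0.0], [-0.001, -0.0, -1.0]]
wrist_force: [-0.3, -0.2, -0.2]
width: 0.0128
grip_force: 40.7
```

```bash
python3 - <<'E'
from h import *
st();look(['green_battery_mid'],'wrist','w4',.1);look(['black_board'],'wrist','w4')
E
```

```text
t 10.4 tcp [ 0.5694 -0.0616  0.1053] closing -78.1 w 0.0128 gf 40.7 F [-0.3 -0.2 -0.2] q [ 0.26  0.48 -0.31  1.84  0.19  0.85 -1.51]
green_battery_mid 0.75 2784 px [253. 241.] [238 192] [269 293] [569.  -61.6  53.1  14.5  11.2]
black_board 0.6 22056 px [254. 174.] [121 114] [358 250] [569.5 -50.4 181.1 110.6 -78.5]
```

Emit:
step_arm(moves=[[-1,0.2,-0.1,-3,0],[-1,0,0,-3,0],[-1,0,0,-2,0],[-1,0,0,-0.7,0],[-1,0,0,-0.6,0],[-1,0,0,0,0],[-1,0,0,0,0]])

```text
clock: 11.3
eef_pos: [0.573, -0.0632, 0.0134]
orientation: [[0.979, 0.204, 0.001], [0.204, -0.979, -0.0], [0.001, 0.0, -1.0]]
wrist_force: [0.7, 0.5, -0.0]
width: 0.0128
grip_force: 40.7
```

Emit:
step_arm(moves=[[-0.4,0,0,0,0],[-0.4,0,0,0,0],[-0.4,0,0,0,0],[-0.4,0,0,2,0],[-0.4,0,0,4,0],[-0.4,0,0,4,0],[-0.2,-3,3.4,1,0.13],[0,-3,3.4,1,0.13],[0,-3,3.4,0,0.13],[0,-3,3.4,0,0.13]])

```text
clock: 12.3
eef_pos: [0.4514, 0.0738, 0.1332]
orientation: [[0.745, 0.667, 0.002], [0.667, -0.745, -0.0], [0.001, 0.001, -1.0]]
wrist_force: [0.6, 1.3, -0.4]
width: 0.0427
grip_force: 0.0
```

```bash
python3 - <<'E'
from h import *
look(['stick_mid','red_battery_mid','yellow_block_mid','blue_board','black_board'],'wrist','w5');look(['orange_block_mid','green_battery_mid'],'wrist','w5',.005);st()
E
```

```text
stick_mid 0.58 1278 px [175. 154.] [145 136] [209 169] [426.4 137.5  53.9  18.7 -64.6]
red_battery_mid 0.74 1219 px [175. 154.] [146 136] [208 169] [425.5 137.8  53.2  18.4 -65.1]
red_battery_mid 0.55 5360 px [411. 144.] [363  96] [461 191] [561.8  -5.9  73.8  57.5  11.7]
yellow_block_mid 0.73 15451 px [440. 174.] [329  63] [511 268] [566.2 -42.5 174.  105.6 -78.6]
yellow_block_mid 0.26 147 px [372. 345.] [367 336] [379 352] [ 407.  -121.2   22.2   10.3   71.4]
blue_board 0.74 12241 px [307.  39.] [214   0] [400 109] [577.4 129.2 111.  100.1 -13.8]
black_board 0.88 15701 px [439. 173.] [329  64] [511 268] [569.1 -49.2 181.1 110.3 -78.3]
orange_block_mid 0.75 5362 px [408. 143.] [361  95] [459 190] [558.5   0.8  70.9  54.   10.7]
orange_block_mid 0.63 15604 px [438. 172.] [328  62] [511 266] [564.9 -39.6 170.2 102.7 -78.6]
green_battery_mid 0.55 1107 px [465. 181.] [441 155] [490 208] [573.4 -64.   51.   17.8  11.9]
t 12.75 tcp [0.453  0.0719 0.1323] closing -48.6 w 0.0427 gf 0.0 F [ 0.2 -0.6 -0.6] q [ 0.18  0.3  -0.51  2.07  0.2   0.82 -1.3 ]
```

View pics/w5.png

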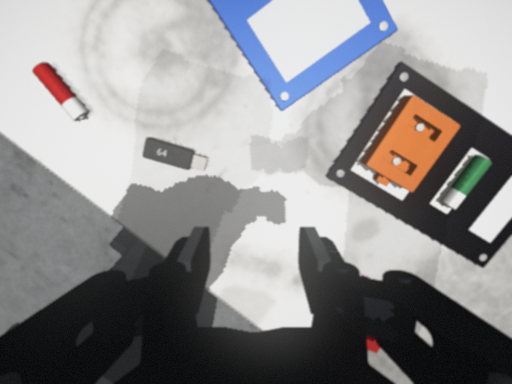

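The picture shows orange and green on their outlines at px (408,143) and (465,181). The stick is at (175,154) and the red battery at (60,92). Next is the stick.

Emit:
step_arm(moves=[[0,-0.3,0.73,-0.9,0.143],[0,-0.3,0.73,-0.9,0.143],[0,-0.3,0.73,-0.9,0.143],[0,-0.3,0.73,-0.9,0.143],[0,-0.3,0.73,-0.9,0.143],[0,-0.3,0.73,-0.9,0.143],[0,-0.3,0.73,-0.9,0.143],[0,-0.3,0.73,-0.9,0.143],[0,-0.3,0.73,-0.9,0.143],[0,0,0,0,0]])

```text
clock: 13.75
eef_pos: [0.4248, 0.1386, 0.0503]
orientation: [[-0.429, 0.904, -0.002], [0.904, 0.429, 0.001], [0.002, -0.002, -1.0]]
wrist_force: [-0.5, -0.3, -0.1]
width: 0.0428
grip_force: 0.0
```

Emit:
step_arm(moves=[[0,0,0,-2.5,0],[0,0,0,-1.5,0],[0,0,0,-0.7,0],[0,0,0,0,0],[0,0,0,0,0],[-1,0,0,0,0],[-1,0,0,0,0],[-1,0,0,0,0],[-1,0,0,0,0],[-1,0,0,0,0]])

```text
clock: 14.75
eef_pos: [0.4259, 0.1385, 0.0053]
orientation: [[-0.426, 0.905, 0.001], [0.905, 0.426, -0.0], [-0.001, 0.001, -1.0]]
wrist_force: [-0.4, -0.8, 5.5]
width: 0.0157
grip_force: 38.9
```

Emit:
step_arm(moves=[[-1,0,0,2,0],[-1,0,0,4,0],[-1,0,0,4,0],[-1,1.2,-1.92,0,-0.139],[-1,1.2,-1.92,0,-0.139],[-1,1.2,-1.92,0,-0.139],[-1,1.2,-1.92,0,-0.139],[-1,1.2,-1.92,0,-0.139],[-1,1.2,-1.92,0,-0.139],[-1,1.2,-1.92,0,-0.139]])

```text
clock: 15.75
eef_pos: [0.5098, 0.0031, 0.105]
orientation: [[0.512, 0.859, 0.001], [0.859, -0.512, -0.0], [0.0, 0.001, -1.0]]
wrist_force: [0.6, 0.1, 0.0]
width: 0.0159
grip_force: 39.2
```

Emit:
step_arm(moves=[[-1,1.2,-1.92,0,-0.139],[-1,1.2,-1.92,0,-0.139],[-1,1.2,-1.92,0,-0.139],[-1,1.2,-1.92,0,-0.139],[-1,1.2,-1.92,0,-0.139],[-1,1.2,-1.92,0,-0.139],[-1,0,0,0,0],[-1,0,0,0,0],[-1,0,0,0,0]])

```text
clock: 16.65
eef_pos: [0.5809, -0.11, 0.1045]
orientation: [[0.979, 0.206, -0.0], [0.206, -0.979, 0.001], [-0.0, -0.001, -1.0]]
wrist_force: [-0.5, 0.6, 0.3]
width: 0.0159
grip_force: 39.2
```

```bash
python3 - <<'E'
from h import *
st();look(['stick_mid'],'wrist','w6',.1);look(['black_board'],'wrist','w6')
E
```

```text
t 16.65 tcp [ 0.5809 -0.11    0.1045] closing -78.1 w 0.0159 gf 39.2 F [-0.5  0.6  0.3] q [ 0.33  0.51 -0.3   1.79  0.19  0.87 -1.42]
stick_mid 0.71 3422 px [253. 237.] [235 188] [272 293] [ 582.7 -109.6   53.9   17.2   11. ]
black_board 0.77 19611 px [184. 173.] [ 54 116] [292 250] [570.1 -50.3 179.2 109.4 -78.1]
```

Emit:
step_arm(moves=[[-1,0,-0.2,-3,0],[-1,0,0,-3,0],[-1,0,0,-2,0],[-1,0,0,-0.7,0],[-1,0,0,-0.6,0],[-1,0,0,0,0],[-1,0,0,0,0]])

```text
clock: 17.55
eef_pos: [0.582, -0.1132, 0.0124]
orientation: [[0.979, 0.203, 0.001], [0.203, -0.979, -0.0], [0.001, 0.001, -1.0]]
wrist_force: [0.2, -0.6, -0.4]
width: 0.0162
grip_force: 39.2
```

Emit:
step_arm(moves=[[-0.3,0,0,0,0],[-0.3,0,0,0,0],[-0.3,0,0,0,0],[-0.3,0,0,2,0],[-0.3,0,0,4,0],[-0.3,0,0,4,0],[0,0,0,0,0]])

```text
clock: 18.25
eef_pos: [0.5849, -0.1135, 0.1172]
orientation: [[0.979, 0.203, 0.009], [0.203, -0.979, -0.002], [0.009, 0.003, -1.0]]
wrist_force: [0.9, -0.6, 0.4]
width: 0.0419
grip_force: 0.0
```

Emit:
step_arm(moves=[[0,-1.97,3.9,0,0.128],[0,-1.97,3.9,0,0.128],[0,-1.97,3.9,0,0.128],[0,-1.97,3.9,0,0.128],[0,-1.97,3.9,0,0.128],[0,-1.97,3.9,0,0.128],[0,-1.97,3.9,0,0.128],[0,-1.97,3.9,0,0.128],[0,-1.97,3.9,0,0.128],[0,0,0,0,0]])

```text
clock: 19.25
eef_pos: [0.4011, 0.2434, 0.1119]
orientation: [[0.201, 0.98, -0.0], [0.98, -0.201, 0.004], [0.003, -0.001, -1.0]]
wrist_force: [-0.3, 0.5, -0.2]
width: 0.0428
grip_force: 0.0
```

```bash
python3 - <<'E'
from h import *
st();look(['red_battery_mid','yellow_block_mid','blue_board'],'wrist','w7');st()
E
```

```text
t 19.25 tcp [0.4011 0.2434 0.1119] closing -11.6 w 0.0428 gf 0.0 F [-0.3  0.5 -0.2] q [-0.07  0.39 -0.7   2.06  0.34  0.81 -1.17]
red_battery_mid 0.94 1031 px [260. 192.] [252 162] [270 222] [405.3 238.   50.8  14.2  77.1]
red_battery_mid 0.4 16151 px [470. 217.] [413 117] [511 320] [563.4 171.4 195.7  84.1 -89.6]
yellow_block_mid 0.83 5908 px [245.  30.] [192   0] [293  65] [415.7 355.1  69.1  41.1 -11.5]
blue_board 0.72 16172 px [470. 217.] [412 117] [511 320] [564.3 170.3 197.3  85.6 -89.6]
t 19.45 tcp [0.4045 0.2366 0.1111] closing -12.4 w 0.043 gf 0.0 F [0.3 0.3 0.2] q [-0.07  0.39 -0.69  2.06  0.34  0.81 -1.17]
```

View pics/w7.png

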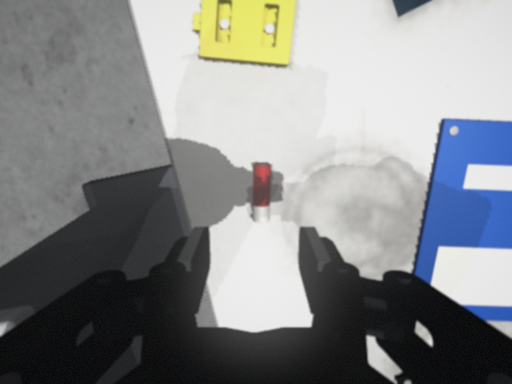

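The picture shows the red battery between the fingers at px (260,192), the real yellow block at (245,30) and the blue board on the right. I'll pick the battery.

Emit:
step_arm(moves=[[0,0.1,0.2,-3,0],[0,0,0,-3,0],[0,0,0,-2.5,0],[0,0,0,-1.2,0],[0,0,0,-0.8,0],[0,0,0,0,0],[0,0,0,0,0]])

```text
clock: 20.15
eef_pos: [0.4057, 0.2399, 0.0071]
orientation: [[0.213, 0.977, 0.001], [0.977, -0.213, 0.0], [0.001, 0.001, -1.0]]
wrist_force: [0.4, -0.6, -0.2]
width: 0.0428
grip_force: 0.0
```

Emit:
step_arm(moves=[[-1,0,0,0,0],[-1,0,0,0,0],[-1,0,0,0,0],[-1,0,0,0,0],[-1,0,0,0,0]])

```text
clock: 20.65
eef_pos: [0.4056, 0.2401, 0.0074]
orientation: [[0.212, 0.977, 0.002], [0.977, -0.212, 0.0], [0.001, 0.001, -1.0]]
wrist_force: [-0.1, -1.5, 6.8]
width: 0.0125
grip_force: 40.2
```

Emit:
step_arm(moves=[[-1,0,0,2,0],[-1,0,0,4,0],[-1,0,0,4,0],[-1,1.73,-0.24,0,0.142],[-1,1.73,-0.24,0,0.142],[-1,1.73,-0.24,0,0.142],[-1,1.73,-0.24,0,0.142],[-1,1.73,-0.24,0,0.142],[-1,1.73,-0.24,0,0.142],[-1,1.73,-0.24,0,0.142]])

```text
clock: 21.65
eef_pos: [0.527, 0.2227, 0.1069]
orientation: [[-0.707, 0.707, 0.001], [0.707, 0.707, -0.0], [-0.0, 0.0, -1.0]]
wrist_force: [-0.0, -0.2, -0.2]
width: 0.0127
grip_force: 39.4
```

Emit:
step_arm(moves=[[-1,1.73,-0.24,0,0.142],[-1,1.73,-0.24,0,0.142],[-1,1.73,-0.24,0,0.142],[-1,1.73,-0.24,0,0.142],[-1,0,0,0,0],[-1,0,0,0,0],[-1,0,0,0,0]])

```text
clock: 22.35
eef_pos: [0.5944, 0.2138, 0.1066]
orientation: [[-0.975, 0.223, -0.0], [0.223, 0.975, -0.0], [0.0, -0.0, -1.0]]
wrist_force: [-0.6, 0.3, -0.0]
width: 0.0127
grip_force: 39.4
```

```bash
python3 - <<'E'
from h import *
st();look(['red_battery_mid'],'wrist','w8',.1);look(['blue_board'],'wrist','w8')
E
```

```text
t 22.35 tcp [0.5944 0.2138 0.1066] closing 77.1 w 0.0127 gf 39.4 F [-0.6  0.3 -0. ] q [ 0.2   0.75 -0.96  1.66  0.68  1.1   0.39]
red_battery_mid 0.67 2723 px [254. 243.] [239 194] [268 294] [595.9 212.9  53.2  14.2 -13. ]
blue_board 0.74 25965 px [189. 181.] [ 78 120] [312 253] [586.6 168.5 178.4 110.2  76.3]
```

View pics/w8.png

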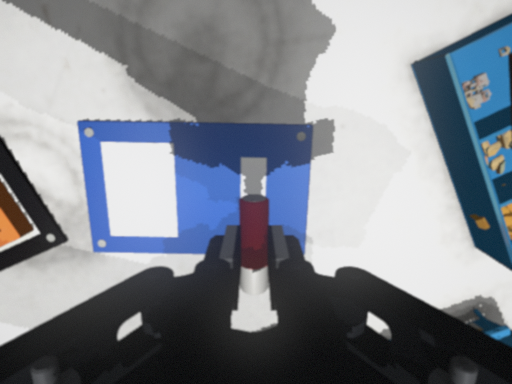

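The picture shows the red battery in the jaws at px (254,243), aligned with the slim outline just behind it. The broad outline is at (140,188) and the case is on the right. I'll place the battery, then retreat along x before turning to yellow.

Emit:
step_arm(moves=[[-1,0.1,0,-3,0],[-1,0,0,-3,0],[-1,0,0,-2,0],[-1,0,0,-0.7,0],[-1,0,0,-0.6,0],[-1,0,0,0,0],[-1,0,0,0,0],[-0.3,0,0,0,0],[-0.3,0,0,0,0],[-0.3,0,0,0,0]])

```text
clock: 23.55
eef_pos: [0.5966, 0.2135, 0.0139]
orientation: [[-0.975, 0.221, 0.001], [0.221, 0.975, 0.0], [-0.001, 0.0, -1.0]]
wrist_force: [0.6, 0.2, -0.3]
width: 0.0299
grip_force: 0.0
```

Emit:
step_arm(moves=[[-0.3,0,0,2,0],[-0.3,0,0,4,0],[-0.3,0,0,5,0],[0.6,-3.4,0,2,0],[0.6,-4,1.5,1,0],[0.6,-4,2,0,0],[0.6,-4,2,0,0],[0.6,-1.6,4,0,0],[0.6,0,0,0,0],[0.6,0,0,0,0]])

```text
clock: 24.55
eef_pos: [0.4258, 0.3098, 0.1549]
orientation: [[-0.976, 0.218, 0.002], [0.218, 0.976, 0.0], [-0.002, 0.001, -1.0]]
wrist_force: [-0.5, -0.9, -0.6]
width: 0.0684
grip_force: 0.0
```

```bash
python3 - <<'E'
from h import *
st();look(['yellow_block_mid','blue_board'],'wrist','w9');look(['red_battery_mid'],'wrist','w9',.005)
E
```

```text
t 24.55 tcp [0.4258 0.3098 0.1549] closing 77.4 w 0.0684 gf 0.0 F [-0.5 -0.9 -0.6] q [ 0.08  0.55 -1.07  1.87  0.56  1.05  0.13]
yellow_block_mid 0.89 3866 px [308. 155.] [279 114] [338 193] [415.3 361.4  69.6  49.1 -16.6]
blue_board 0.64 3242 px [174. 328.] [ 83 297] [243 379] [563.5 226.3  81.4  49.9  86.9]
```

View pics/w9.png

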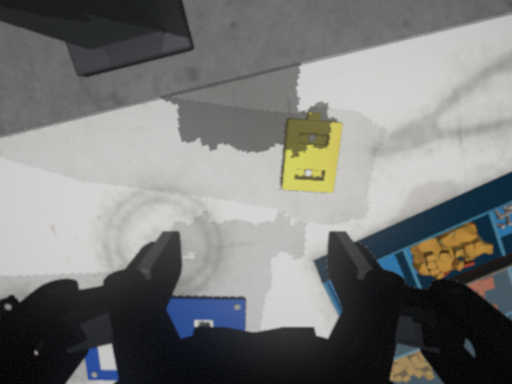

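The picture shows the yellow block at px (308,155), with the parts case at lower right starting near (318,258), clear of where the fingers go down. I'll pick it.

Emit:
step_arm(moves=[[0.6,-0.9,2.6,0,-0.04],[0.6,0,2.6,-2,0],[0.6,0,0,-3.5,0],[0.6,0,0,-3.5,0],[0.6,0,0,-3,0],[0.6,0,0,-1.5,0],[0.6,0,0,-1,0],[0.6,0,0,-0.5,0],[0.6,0,0,0,0],[0.6,0,0,0,0]])

```text
clock: 25.8
eef_pos: [0.4179, 0.3609, 0.0045]
orientation: [[-0.966, 0.26, 0.001], [0.26, 0.966, 0.001], [-0.001, 0.001, -1.0]]
wrist_force: [-0.8, 0.1, -0.6]
width: 0.0684
grip_force: 0.0
```

Emit:
step_arm(moves=[[-1,0,0,0,0],[-1,0,0,0,0],[-1,0,0,0,0],[-1,0,0,0,0],[-1,0,0,0,0]])

```text
clock: 26.3
eef_pos: [0.4179, 0.3608, 0.0045]
orientation: [[-0.966, 0.26, 0.002], [0.26, 0.966, 0.001], [-0.001, 0.001, -1.0]]
wrist_force: [-0.6, -2.2, 6.9]
width: 0.0469
grip_force: 41.0
```

Emit:
step_arm(moves=[[-1,0,0,3,0],[-1,0,0,4,0],[-1,0,0,5,0],[-1,0.5,-4,0,0.03],[-1,1.5,-4,0,0],[-1,3,-4,0,0],[-1,3,-4,0,0],[-1,3.5,-3.5,0,0],[-1,3.5,-3,0,0],[-1,0.8,-1.1,0,0]])

```text
clock: 27.3
eef_pos: [0.5792, 0.1191, 0.1232]
orientation: [[-0.971, 0.238, 0.001], [0.238, 0.971, -0.002], [-0.002, -0.001, -1.0]]
wrist_force: [-0.7, 0.4, 0.0]
width: 0.0465
grip_force: 41.8
```

Emit:
step_arm(moves=[[-1,0,0,0,0],[-1,0,0,0,0],[-1,0,0,0,0],[-1,0,0,0,0]])

```text
clock: 27.7
eef_pos: [0.5744, 0.1261, 0.1238]
orientation: [[-0.974, 0.228, 0.0], [0.228, 0.974, 0.0], [-0.0, 0.0, -1.0]]
wrist_force: [0.4, 0.2, -0.7]
width: 0.0466
grip_force: 41.8
```

```bash
python3 - <<'E'
from h import *
st();look(['yellow_block_mid'],'wrist','w10',.125);look(['blue_board'],'wrist','w10')
E
```

```text
t 27.7 tcp [0.5744 0.1261 0.1238] closing 76.8 w 0.0466 gf 41.8 F [ 0.4  0.2 -0.7] q [ 0.39  0.68 -1.    1.75  0.64  1.07  0.51]
yellow_block_mid 0.87 14596 px [253. 245.] [199 167] [309 317] [568.5 127.1  70.3  45.4 -13.8]
blue_board 0.93 17679 px [322. 168.] [199 119] [419 245] [586.6 167.4 179.6 109.5  76.2]
```

View pics/w10.png

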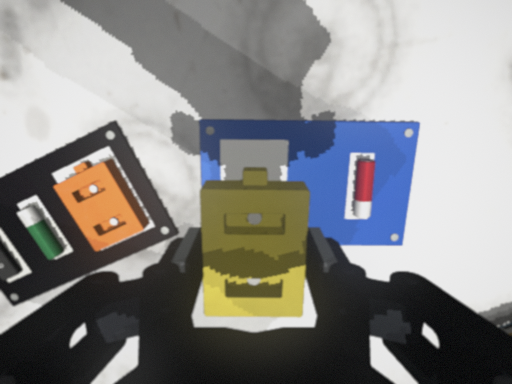

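The picture shows the yellow block in the jaws at px (253,245), in line with the broad outline and slightly short along x. The red battery is on its outline at (362,185). I'll place the block with a small correction.

Emit:
step_arm(moves=[[-1,0.5,-0.2,-3,0],[-1,0,0,-3,0],[-1,0,0,-3,0],[-1,0,0,-1.2,0],[-1,0,0,-0.6,0],[-1,0,0,-0.5,0],[-1,0,0,0,0],[-1,0,0,0,0]])

```text
clock: 28.7
eef_pos: [0.581, 0.1227, 0.0115]
orientation: [[-0.973, 0.231, 0.001], [0.231, 0.973, 0.0], [-0.001, 0.001, -1.0]]
wrist_force: [0.2, -0.1, -1.2]
width: 0.0471
grip_force: 41.8
```

Emit:
step_arm(moves=[[0.5,0,0,0,0],[0.5,0,0,0,0],[0.5,0,0,0,0],[0.5,0,0,2,0],[0.5,0,0,4,0],[0.5,0,0,4,0],[0.5,-4,0,3,0],[0.5,-4,-1,3,0],[0.5,-3,-1,3,0],[0.5,0,0,0,0]])

```text
clock: 29.7
eef_pos: [0.4694, 0.1025, 0.2039]
orientation: [[-0.973, 0.23, 0.004], [0.23, 0.973, -0.003], [-0.005, -0.002, -1.0]]
wrist_force: [0.3, -0.1, 0.2]
width: 0.0638
grip_force: 0.0
```

Emit:
step_arm(moves=[[0.5,-4,0,2,0],[0.5,0,0,2,0],[0.5,0,0,0,0],[0.5,0,0,0,0]])

```text
clock: 30.1
eef_pos: [0.4318, 0.1025, 0.2403]
orientation: [[-0.973, 0.231, 0.002], [0.231, 0.973, -0.0], [-0.002, -0.0, -1.0]]
wrist_force: [-0.2, -0.6, -0.0]
width: 0.064
grip_force: 0.0
```

```bash
python3 - <<'E'
from h import *
st()
for c in('wrist','top'):
    print(c);look(['red_block_mid','blue_board','black_board'],c,'f'+c)
    look(['yellow_block_mid','red_battery_mid','orange_block_mid','green_battery_mid','stick_mid'],c,'f'+c,.005)
im=cv2.imread('pics/ftop.png')[140:240,180:380]
cv2.imwrite('pics/fc.png',cv2.resize(im,(800,400),interpolation=cv2.INTER_CUBIC))
E
```

```text
t 30.1 tcp [0.4318 0.1025 0.2403] closing 76.6 w 0.064 gf 0.0 F [-0.2 -0.6 -0. ] q [ 0.75  0.32 -1.28  1.95  0.34  1.12  0.67]
wrist
red_block_mid 0.59 2435 px [ 92. 193.] [ 59 162] [124 225] [423.8 -98.   70.6  57.1  16.2]
blue_board 0.87 4776 px [326. 247.] [261 221] [402 297] [585.9 167.5 179.5 110.6  76.1]
yellow_block_mid 0.87 1964 px [295. 269.] [276 241] [316 296] [576.6 122.1  77.6  49.  -14.3]
red_battery_mid 0.52 88 px [369. 252.] [364 247] [373 259] [579.9 219.6  19.8   9.6  24.6]
orange_block_mid 0.68 1678 px [202. 277.] [182 248] [225 304] [ 5.563e+02 -3.000e-01  7.500e+01  5.180e+01  1.040e+01]
green_battery_mid 0.39 4913 px [325. 250.] [260 222] [402 299] [581.5 166.6 177.9 109.6  76.7]
top
red_block_mid 0.75 278 px [327. 213.] [317 203] [336 224] [423.8 -99.9  74.4  51.   24.9]
red_block_mid 0.75 1101 px [244. 167.] [221 149] [275 185] [585.5 169.9 178.7 107.7  76.6]
blue_board 0.93 1048 px [242. 167.] [221 148] [274 185] [588.  170.8 176.4 110.4  76.7]
black_board 0.81 1086 px [314. 171.] [282 153] [338 190] [568.4 -47.5 181.4 111.9 -79. ]
yellow_block_mid 0.62 324 px [101. 216.] [ 89 206] [112 226] [428.1 672.2  72.6  53.8 -44.4]
yellow_block_mid 0.48 260 px [261. 169.] [253 159] [269 179] [579.3 123.9  68.7  47.8 -14.6]
yellow_block_mid 0.23 242 px [297. 173.] [289 164] [305 184] [559.7   1.4  68.3  50.3  11.1]
red_battery_mid 0.36 369 px [399. 188.] [388 178] [409 198] [ 510.  -348.9   72.4   69.4   89.3]
orange_block_mid 0.51 224 px [298. 173.] [289 165] [305 183] [561.3   0.6  64.7  48.7  12.6]
green_battery_mid 0.32 358 px [399. 188.] [389 178] [409 198] [ 510.  -350.4   70.    68.4   -2.6]
stick_mid 0.48 65 px [328. 167.] [325 161] [331 175] [ 583.4 -111.2   50.8   17.7   16.7]
stick_mid 0.23 226 px [327. 212.] [318 203] [334 222] [425.6 -97.3  64.7  49.1  16.7]
```

View pics/fc.png

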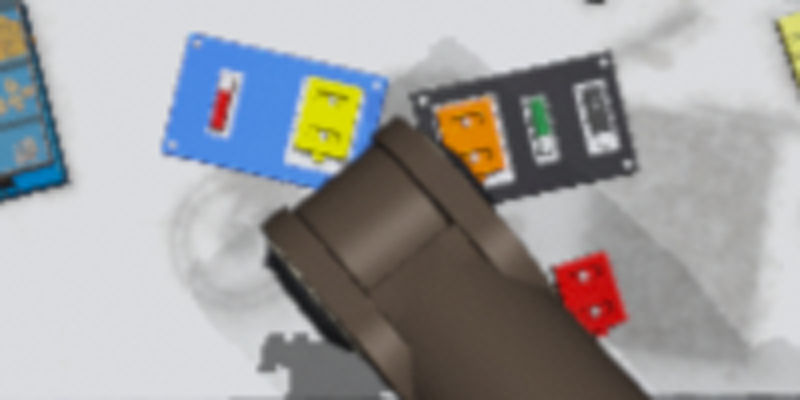

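The final picture shows yellow at crop px (328,115), the red battery at (222,105), orange at (470,135), the green battery at (540,125) and the stick at (600,115). All are on their outlines, the red spare is unmoved and the arm is clear.

```bash
python3 -c "
from cell import ticket; print(ticket.sign_off())"
```

```text
the job is handed in; nothing more can be done
None
```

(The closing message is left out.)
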